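# Lock the reference-pad case with its removable shackle

### The job

Lock the reference pad away: shut the lid of the blue case, then take the red-sleeved shackle from its grey parking block, put both legs through the hasp tongue into the brass lock and press it down until the hidden catch clicks and holds it against its spring. Go by feel and do not force it, then let go, leaving the things around undisturbed.

Things in the scene. Friction and masses are not known exactly. Their poses are not given: they have to be found in the camera images.
- lockbox: Blue steel case fixed to the worktop, 150 (x) x 180 (y) x 80 mm, wall 4 mm, holding a dark round pad. Origin: centre of its underside; x points to the rear (hinge side), y left, z up. A brass lock block 34 x 68 x 74 mm stands out from the middle of its front (-x) side, its top level with the case rim at 80 mm.
- lock_mouth (a point): Middle between the two square holes in the top of the brass lock block, level with that top (80 mm up); axes as the case. Holes 14 x 14 mm, chamfered, centres 18 mm to either side along y. The catch depth differs from lock to lock: the leg tips meet a spring 3 to 27 mm below this point; 28 mm deeper the pawls snap in; 1.5 mm deeper still is a stiff buffer (15 N/mm).
- lock_face (a point): Keyhole on the front of the lock block, 30 mm up. Push needed: spring 2 N at first touch, 4 N when latched; the pawls raise it to a peak of about 6 to 10 N that drops suddenly at the click. Over 25 N between shackle and lock, case or lid is damage. Let go before the click, the shackle springs up (tips at most 27 mm below the lock's top); latched, tips stay 31 to 55 mm deep.
- lid (a joint): Lid hinge along the rear rim of the case (75 mm behind the case centre, 80 mm up), rad: 0 shut, grows as it opens, starts 0.45 to 0.85. Friction holds it where it is left; a few N push it down. Lid 150 mm long from the hinge, top 7 mm above the rim when shut.
- lid_press (a point): Point on the lid's upper face, in the middle, 125 mm from the hinge line, 25 mm from the front edge, where it can be pushed down; turns with the lid. A steel hasp tongue 5 mm thick goes on from the front edge; lid shut, it lies over the lock, its top 6 mm above lock_mouth, with two 16 x 16 mm holes over the lock's holes.
- shackle: Loose shackle, 102 mm tall, about 0.1 kg: two upright steel legs 12 mm thick, centres 18 mm to either side along its y axis, tips tapered from 8 mm over their last 5 mm, a groove round each leg 5 to 18 mm above the tip; a red plastic sleeve 14 (x) x 54 (y) x 26 mm joins them on top, 76 to 102 mm above the tips. Origin: midway between the leg tips; z up. Both ways round are alike.
- shackle_grip (a point): Point in the shackle's red sleeve 97 mm above the leg tips: grip here across the sleeve's 14 mm (x), which keeps the fingers clear of the lid. Axes as the shackle.
- parking_block: Grey plastic block fixed to the worktop, 34 x 74 x 24 mm, with two 14 mm holes 20 mm deep in which the shackle stands loosely. Origin: centre of its underside.
- loupe_1: Black standing loupe, 40 mm wide and tall; bystander, leave it alone. Origin at its foot.
- tape: Roll of tan tape, 92 mm across, 48 mm tall; bystander. Origin at its foot.
- weight_0: Yellowish knob weight, 36 mm wide, 46 mm tall, behind the case; bystander. Origin at its foot.
Mind the look-alikes: they are no part of the job. What is meant by the shackle is not turquoise, and is the larger of those in its own colour.

How it is judged:
On the way, in this order (a step that is already met when the one before it is completed fails the run):
1. the lid is shut (value of joint lid below 0.05 rad), for 0.2 s.
2. both shackle legs stand in the lock's holes through the shut lid's tongue (value of joint lid below 0.06 rad and horizontal distance between shackle and lock_mouth below 0.006 m and angle between the y axis of shackle and the y axis of lockbox, either way round below 0.2 rad and z of shackle in the frame of lock_mouth below -0.004 m), for 0.1 s.
At the end, for the whole second after the job is handed in: The lid is shut (under 0.06 rad), and the released shackle stays latched at rest: upright within 0.15 rad, both legs in the lock through the tongue (within 6 mm of the lock's middle, turned under 0.2 rad from it), leg tips more than 29 mm below the lock's top (value of joint lid below 0.06 rad and z of shackle in the frame of lock_mouth below -0.029 m and horizontal distance between shackle and lock_mouth below 0.006 m and angle between the y axis of shackle and the y axis of lockbox, either way round below 0.2 rad and angle between shackle's own z axis and vertical below 0.15 rad and linear speed of shackle below 0.02 m/s); the robot touches nothing.
It fails at once if the shackle is forced against the lock, case or lid with more than 25 N (contact force between shackle and lockbox above 25 N).
It fails at once if the loupe, tape or weight is pushed more than 30 mm (distance of any of loupe_1, tape, weight_0 from where it was at the start of the episode above 0.03 m).
It also fails if it takes over 64 s, if anything falls off the work surface, if the arm or the gripper's body presses on something with over 40 N, if the wrist force passes 120 N, or if a joint passes its speed limit or range.

### The arm

A 6-joint arm with a two-finger parallel gripper is mounted at the origin on a cart in front of the work surface, level with it; the furniture and walls round the work are solid. World frame = base frame: x ahead of the robot, y to its left, z up, the work surface at z = 0. Lengths are in m, angles in rad, forces in N, time in s.
With the tool pointing down it reaches from about 0.35 to 0.775 m from the base axis. Payload 5.5 kg.
Tool frame: the origin (TCP) lies on the centre line of the jaws, within the pads' length; the fingertips stand 11 mm ahead of it and the grasp point (between the pads) lies 8 mm behind it (env.nose_length is the distance from the TCP to the fingertips, in m); x points along the fingers, z is the direction in which the jaws open and shut, and the axes are right-handed (so a half turn about x gives the same grasp; the last joint's range is limited). The gripper opens to 85 mm and grips with 20 to 120 N. Pads are 22 mm wide; open, the fingers measure 114 mm over their backs; the gripper's body (76 mm by 85 mm) begins 54 mm behind the grasp point. The pads swing forward as they close: fully open they stand 13 mm farther back than shut.
Start: joints at [-1.32, 0.313, 0.046, 1.304, 0, 1.431], TCP at [0.219, -0.532, 0.242] pointing down, gripper open.
Joint ranges: [-2.76, 2.76], [-0.86, 1.69], [-1.03, 1.26], [-2.2, 2.34], [-1.47, 1.5], [-3.14, 3.14]. Speed limits (rad/s): [2.57, 2.57, 3.14, 3.14, 3.14, 3.14].

### API

Orientations are given as a unit quaternion [w, x, y, z].
In Python, from workcell import env gives the robot as it stands. The module is installed in compiled form; this text tells all that it offers.
- The arm moves only by the tool step_arm, never from a script. Its argument "moves" is a list that holds one entry, the list of rows, each a list of 7 numbers: the turn, a rotation vector about the tool's x, y, z in rad, then the shift along the tool's x, y, z in m, then the opening, from 0 (shut) to 1 (fully open). In form: [[[rx, ry, rz, tx, ty, tz, grip], ...]]. A call has 1 to 12 rows; each row is the pose to reach, as a shift and turn from the pose measured when the call began, along the tool's axes at that moment; what a row does not reach only later rows make up. A row lasts 1/10 s, in which the tool goes at most 50 mm and 8.59 degrees, less where a joint would pass 70% of its speed; a pose out of reach is approached as far as the arm can. A call with a gripper value outside its range is refused whole. The fingers move at their own pace and stop on an object; "force" is the grip in N (left out, the last holds). Time passes only in rows, so rows that repeat a pose let the fingers close. It gives the time, the measured TCP pose, the force and the opening at its end, in the units of the state.
- env.get_state(): the state, without advancing time (a new reading comes with each control period).
- env.read_camera(name): name is "scene" or "top"; returns (picture, depth): 400x640x3 uint8, red, green, blue; 400x640 float32, m along the optical axis (not along the pixel's ray), 0 where there is no reading.
- env.get_calibration(name): a dict with "mtx" (3x3 intrinsics, pixels), "camera_from_world" (4x4, takes a point from world to camera coordinates). Camera axes: x right, y down, z forward; pixel columns grow to the right and rows downward; lengths in m; the calibration is good to about 2 mm. A picture is of the moment at which its call begins. get_calibration takes no time and is no camera call.
- env.hand_in(): hands the job in, once; it reports no verdict.
Trained networks look in the newest picture that a camera, given by its name, has taken for a name from the list of things; names that differ only in an ending like _2 or _b are one class to them, and where a whole thing is asked for, a point or a joint stands for the part that bears it (a point fixed in the world has none). Each returns a list of dicts, best first, with "confidence" (0 to 1); they miss things now and then, are a little off and sometimes report something else, mostly with a low value. They report only what shows in the picture. A call takes as long as a camera call. They do not tell look-alikes from the thing itself.
- env.boxes_of(camera, thing): "uv" ([column, row] in pixels, amid what is visible of it).
- env.silhouettes(camera, thing): "mask" (400x640 bool, what is visible of it) and "uv" ([column, row] in pixels, amid what is visible of it).
The state is a dict: "clock": time; "joint_pos": joint angles; "qvel": joint speeds; "tau": joint torques, N m; "tcp_pos": TCP position; "orientation": TCP orientation; "wrist_force": force on the tool from outside, world axes, zero at the start; "ft_torque": the same for the moment, N m; "finger_gap": finger opening in m.
Only numpy, scipy, OpenCV 4.12 (cv2) and the standard library are available. Lean on these libraries where they do the work, as an engineer would, in place of code of your own. Each camera call takes 0.05 s, during which the arm holds its last target.

## Working session

There is one attempt and no reset: what is moved stays moved. The work goes in short steps, Python scripts to look and compute and a tool call to move; the robot and the scene stay as the last step left them, time stands still between calls to the robot, and variables do not carry over. Pictures are saved under pics/ and viewed, and the job is handed in when it is done.

Besides the shell and the picture viewer there is one more tool, called after "Emit:" as a command line: name --argument value ..., lists and objects as JSON in quotes. step_arm: Moves the arm, as the interface text tells. Its arguments: {"type":"object","properties":{"moves":{"type":"array","items":{"type":"array","items":{"type":"array","items":{"type":"number"}}}},"force":{"type":"number"}},"required":["moves"]}

```bash
mkdir -p pics
cat > h.py <<'E'
from workcell import env
import numpy as np, cv2
def look(n,save):
    p,d=env.read_camera(n); cv2.imwrite('pics/'+save+'.png',p[:,:,::-1]); np.savez('/tmp/'+n+'.npz',p=p,d=d); return p,d
def W(n,u,v,z):
    c=env.get_calibration(n);K=c['mtx'];T=np.linalg.inv(c['camera_from_world'])
    return (T@np.array([(u-K[0,2])/K[0,0]*z,(v-K[1,2])/K[1,1]*z,z,1]))[:3]
def cloud(n,d):
    c=env.get_calibration(n);K=c['mtx'];T=np.linalg.inv(c['camera_from_world'])
    v,u=np.mgrid[0:400,0:640]
    P=np.stack([(u-K[0,2])/K[0,0]*d,(v-K[1,2])/K[1,1]*d,d,np.ones_like(d)],-1)@T.T
    P=P[...,:3]; P[d==0]=np.nan; return P
E
python3 - <<'E'
from h import *
for n in('scene','top'):
    look(n,n+'1'); print(env.get_calibration(n))
print(env.get_state(), env.nose_length)
E
```

```text
{'mtx': array([[404.19064671,   0.        , 316.96418603],
       [  0.        , 404.19064671, 196.78774183],
       [  0.        ,   0.        ,   1.        ]]), 'camera_from_world': array([[-0.82951826, -0.55845687, -0.00503821,  0.38366956],
       [-0.36114478,  0.54327329, -0.75791067,  0.32964529],
       [ 0.42599754, -0.62688121, -0.6523389 ,  0.60789933],
       [ 0.        ,  0.        ,  0.        ,  1.        ]])}
{'mtx': array([[374.19925622,   0.        , 316.86850681],
       [  0.        , 374.19925622, 198.67071337],
       [  0.        ,   0.        ,   1.        ]]), 'camera_from_world': array([[ 0.00369348, -0.99957162,  0.02903329, -0.15663746],
       [-0.98453386, -0.00872026, -0.17497723,  0.59198006],
       [ 0.17515545, -0.02793798, -0.98414432,  0.86381416],
       [ 0.        ,  0.        ,  0.        ,  1.        ]])}
{'clock': 0.1, 'joint_pos': array([-1.31959635e+00,  3.13904758e-01,  4.50927955e-02,  1.30360864e+00,
        1.40378200e-05,  1.43117716e+00]), 'qvel': array([ 0.0009364 , -0.0027089 ,  0.00301131,  0.00033647, -0.00054659,
        0.00135418]), 'tau': array([ 2.57321371e-03, -4.81725097e+01,  2.99244064e+01,  1.28087652e-02,
       -1.20977970e-04, -1.85231090e-05]), 'tcp_pos': array([ 0.21891805, -0.53121899,  0.24150981]), 'orientation': array([ 0.58714331,  0.39378632,  0.58799285, -0.39301333]), 'wrist_force': array([-0.49486793,  0.33444687, -0.21835786]), 'ft_torque': array([-0.00330242, -0.0283939 , -0.04353967]), 'finger_gap': 0.08525100890471358} 0.011
```

View pics/scene1.png

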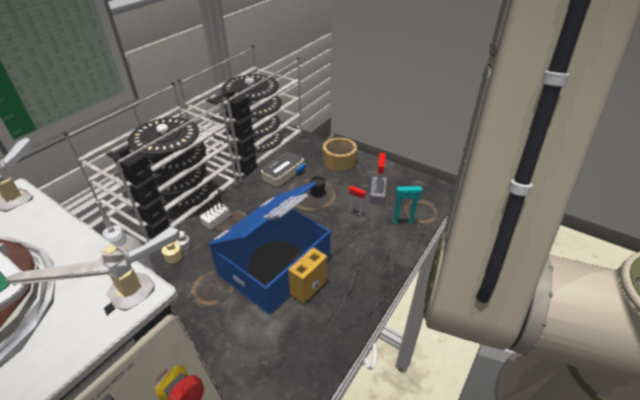

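View pics/top1.png

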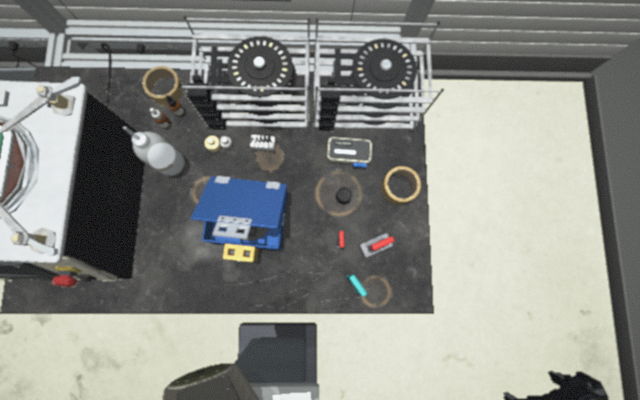

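The scene view shows the blue case with its lid part open (270,250) and the brass lock at (308,272). The parked red shackle is at (380,170), with the smaller red decoy at (357,195) and a turquoise one at (407,200). In the top view the lock is at (239,253) and the shackle in its grey block at (380,243).

Run:
```python
from h import *
for n in('scene','top'):
    z=np.load('/tmp/%s.npz'%n); p,d=z['p'].astype(int),z['d']; P=cloud(n,d)
    hsv=cv2.cvtColor(z['p'],cv2.COLOR_RGB2HSV); H,S,V=[hsv[...,i].astype(int) for i in range(3)]
    inx=(P[...,0]>0.3)&(P[...,0]<0.85)&(P[...,1]<0.3)&(P[...,1]>-0.5)
    red=((H<8)|(H>172))&(S>150)&(V>90)&inx
    yel=(H>15)&(H<28)&(S>120)&inx
    blue=(H>105)&(H<120)&(S>130)&inx
    for nm,m in(('red',red),('yel',yel),('blue',blue)):
        k,l,st,ce=cv2.connectedComponentsWithStats(m.astype(np.uint8))
        for i in range(1,k):
            if st[i,4]<25: continue
            Q=P[l==i]; Q=Q[~np.isnan(Q[:,0])]
            print(n,nm,ce[i].round(1),st[i],np.median(Q,0).round(4),Q.min(0).round(3),Q.max(0).round(3))
            if nm!='blue':
                zt=np.percentile(Q[:,2],95); T=Q[Q[:,2]>zt-0.008]
                r=cv2.minAreaRect(T[:,:2].astype(np.float32)*1000); print('   top',zt.round(4),len(T),T.mean(0).round(4),r)
    for t in('shackle','lockbox','parking_block','lid','lid_press','lock_mouth','lock_face','shackle_grip','tape','loupe_1','weight_0'):
        if t in('lock_face','lid_press') : pass
        try: print(n,t,[(np.round(b['uv'],1),round(b['confidence'],2)) for b in env.boxes_of(n,t)][:4])
        except Exception as e: print(t,e)
```

```text
scene red [381.  162.3] [378 153   7  20 119] [ 0.4794 -0.2867  0.1048] [ 0.468 -0.429 -0.002] [ 0.531 -0.271  0.11 ]
   top 0.1075 88 [ 0.4827 -0.2951  0.1052] ((483.6219787597656, -297.8726806640625), (13.32742977142334, 54.55906295776367), 23.334192276000977)
scene red [356.7 191.2] [349 186  16  12 118] [ 0.494  -0.2051  0.0695] [ 0.477 -0.293 -0.   ] [ 0.548 -0.202  0.075]
   top 0.0735 78 [ 0.4945 -0.2065  0.0709] ((495.3864440917969, -207.80783081054688), (36.520450592041016, 12.09123420715332), 3.499462842941284)
scene yel [307.3 274.2] [ 289  248   38   55 1317] [0.453  0.0419 0.0665] [ 0.442 -0.042  0.001] [0.481 0.067 0.083]
   top 0.0814 544 [0.4607 0.0331 0.0795] ((461.84417724609375, 30.81875991821289), (69.60826110839844, 33.79649353027344), 84.39400482177734)
scene blue [300.4 167.7] [297 163   8  10  43] [ 0.6891 -0.2616  0.0216] [ 0.685 -0.277 -0.001] [ 0.698 -0.244  0.026]
scene blue [265.8 248.3] [ 209  182  121  132 5681] [0.5628 0.0459 0.0467] [ 0.471 -0.219 -0.   ] [0.637 0.119 0.185]
scene shackle [(array([378.4, 170.9]), 0.79), (array([408.3, 197.3]), 0.64), 
[... 1487 characters left out ...]
0.637 0.114 0.184]
top shackle [(array([356.2, 286.8]), 0.66), (array([344.8, 238.6]), 0.58), (array([379.8, 241.6]), 0.49)]
top lockbox [(array([240.8, 216.5]), 0.92)]
top parking_block [(array([369. , 245.1]), 0.82)]
top lid [(array([237.5, 203.5]), 0.61)]
top lid_press [(array([240.6, 201.7]), 0.77)]
top lock_mouth [(array([240. , 212.3]), 0.76), (array([376.6, 244.1]), 0.43)]
top lock_face [(array([241.1, 211.5]), 0.86)]
top shackle_grip [(array([379.5, 243.7]), 0.75), (array([358.1, 280.2]), 0.44), (array([238.6, 207. ]), 0.44), (array([370.4, 246.1]), 0.27)]
top tape [(array([406.7, 176.9]), 0.93)]
top loupe_1 [(array([342.3, 195.5]), 0.76)]
top weight_0 [(array([215.4, 145. ]), 0.51)]
```

Run:
```python
from h import *
p=cv2.imread('pics/top1.png'); cv2.imwrite('pics/tz.png',cv2.resize(p[160:300,185:435],None,fx=3.2,fy=3.2,interpolation=cv2.INTER_CUBIC))
p=cv2.imread('pics/scene1.png'); cv2.imwrite('pics/sz.png',cv2.resize(p[130:320,200:440],None,fx=3,fy=3,interpolation=cv2.INTER_CUBIC))
```

```text
(no output)
```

View pics/tz.png

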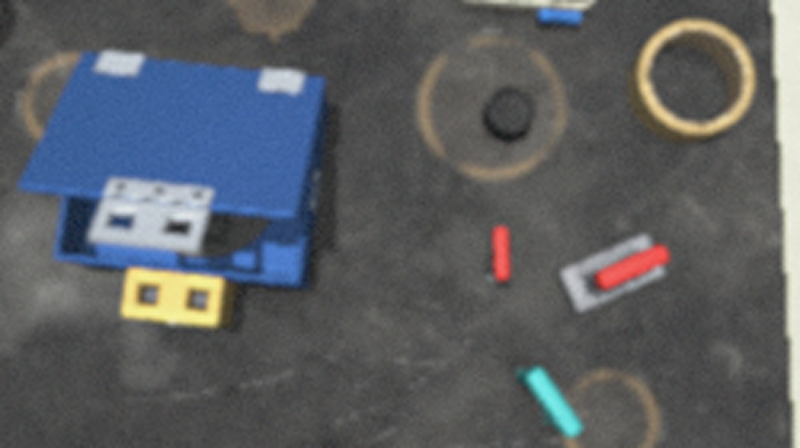

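View pics/sz.png

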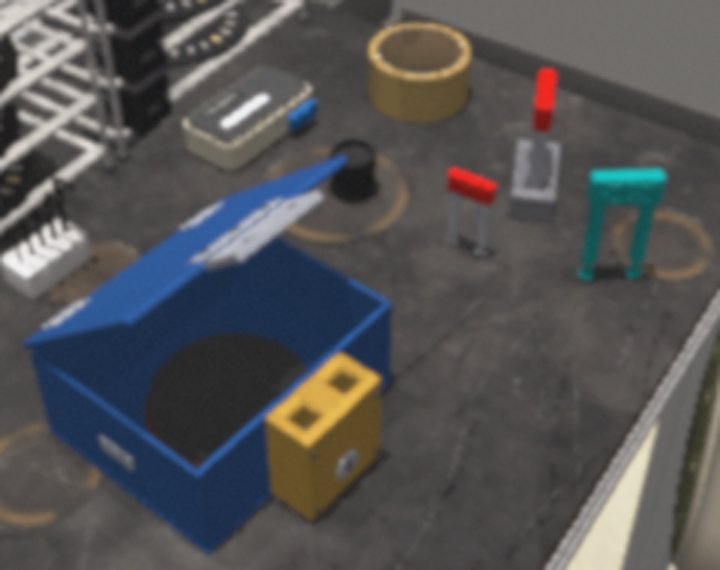

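```bash
cat >> h.py <<'E'
def ray(n,u,v,h):
    c=env.get_calibration(n);K=c['mtx'];T=np.linalg.inv(c['camera_from_world'])
    d=T[:3,:3]@np.array([(u-K[0,2])/K[0,0],(v-K[1,2])/K[1,1],1]);o=T[:3,3]
    return o+d*(h-o[2])/d[2]
E
python3 - <<'E'
from h import *
for n,(r0,r1,c0,c1) in(('top',(238,266,215,262)),('scene',(240,305,280,335))):
    z=np.load('/tmp/%s.npz'%n); p=z['p'];P=cloud(n,z['d'])
    hsv=cv2.cvtColor(p,cv2.COLOR_RGB2HSV).astype(int)
    m=np.zeros((400,640),bool); m[r0:r1,c0:c1]=True
    y=m&(hsv[...,0]>12)&(hsv[...,0]<35)&(hsv[...,1]>100)&(hsv[...,2]>60)&(abs(P[...,2]-0.08)<0.007)
    Q=P[y]; print(n,y.sum(),np.median(Q[:,2]))
    r=cv2.minAreaRect(Q[:,:2].astype(np.float32)*1000);print('rect depth',r)
    # ray-plane
    v,u=np.nonzero(y); R=np.array([ray(n,a,b,0.08)[:2] for a,b in zip(u,v)])*1000
    print('rect ray',cv2.minAreaRect(R.astype(np.float32)))
    g=cv2.cvtColor(p,cv2.COLOR_RGB2GRAY)
    np.set_printoptions(linewidth=250)
    # holes: enclosed non-yellow blobs by brightness
    hull=np.zeros((400,640),np.uint8); cv2.fillConvexPoly(hull,cv2.convexHull(np.stack([u,v],1).astype(np.int32)),1)
    er=cv2.erode(hull,np.ones((3,3)))
    med=np.median(g[y]); wgt=np.where(er>0,np.clip(med-12-g.astype(float),0,None),0)
    k,l,st,ce=cv2.connectedComponentsWithStats((wgt>15).astype(np.uint8))
    for i in range(1,k):
        if st[i,4]>8:
            vv,uu=np.nonzero(cv2.dilate((l==i).astype(np.uint8),np.ones((3,3))))
            w=wgt[vv,uu]; c=(uu@w/w.sum(),vv@w/w.sum()); print('hole',st[i],np.round(c,2),ray(n,*c,0.08).round(4))
# lid plane
z=np.load('/tmp/top.npz');P=cloud('top',z['d']);hsv=cv2.cvtColor(z['p'],cv2.COLOR_RGB2HSV).astype(int)
m=np.zeros((400,640),bool);m[182:222,200:282]=True
m&=(abs(hsv[...,0]-112)<10)&(hsv[...,1]>120)&(P[...,2]>0.085)
Q=P[m];
for _ in range(5):
    c=Q.mean(0); nn=np.linalg.svd(Q-c,full_matrices=False)[2][2]; nn*=np.sign(nn[2]); e=(Q-c)@nn; Q=Q[abs(e)<0.006]
print('lid n',nn,'angle',np.arccos(nn[2]),'yaw from n',np.arctan2(nn[1],nn[0]),c,len(Q),e.std())
E
```

```text
top 307 0.07956918195419649
rect depth ((460.89056396484375, 29.45380401611328), (67.7646255493164, 33.21079635620117), 84.29627227783203)
rect ray ((460.846435546875, 29.127140045166016), (68.53067779541016, 33.19178771972656), 84.29304504394531)
hole [227 248   8   8  58] [230.49 251.52] [0.4626 0.047  0.08  ]
hole [243 250   8   8  53] [246.02 253.21] [0.4589 0.0112 0.08  ]
scene 559 0.08002858792777257
rect depth ((462.144775390625, 30.789257049560547), (69.60826110839844, 34.40053176879883), 84.39400482177734)
rect ray ((460.273681640625, 32.92217254638672), (72.4459228515625, 36.6982536315918), 84.066650390625)
hole [309 254  11   7  51] [313.91 256.86] [0.4596 0.0136 0.08  ]
hole [309 262  12  12  12] [313.55 268.41] [0.445  0.0363 0.08  ]
hole [296 265  11   8  56] [300.94 268.72] [0.4633 0.0494 0.08  ]
hole [290 271  16   9  20] [296.36 274.95] [0.4619 0.0652 0.08  ]
lid n [ 0.64736869 -0.06428326  0.75946128] angle 0.7083117090043185 yaw from n -0.09897484522837909 [0.57156533 0.01778502 0.13777912] 2809 0.0009687041022621595
```

```bash
cat >> h.py <<'E'
from scipy.spatial.transform import Rotation as Ro
def pose():
    s=env.get_state(); q=s['orientation']; return np.array(s['tcp_pos']),Ro.from_quat([q[1],q[2],q[3],q[0]]),s
def Rdown(yaw):  # tool x down, z (jaw) along yaw
    x=np.array([0,0,-1.]);z=np.array([np.cos(yaw),np.sin(yaw),0]);return Ro.from_matrix(np.stack([x,np.cross(z,x),z],1))
def rel(p,yaw):
    p0,R0,s=pose(); 
    c=[(R0.inv()*Rdown(y)).as_rotvec() for y in (yaw,yaw+np.pi)]
    return [r.round(4) for r in c], R0.inv().apply(np.array(p)-p0).round(4)
E
python3 - <<'E'
from h import *
p,R,s=pose(); print(R.as_matrix().round(3)); print('jaw yaw',np.arctan2(*R.as_matrix()[[1,0],2]))
print('lid',rel([0.53,0.023,0.24],-0.099)); print(rel([0.53,0.023,0.24],-0.099+np.pi/2)); print(rel([.4825,-.3,.2],.42))
E
```

```text
[[ 0.     0.925  0.381]
 [-0.     0.381 -0.925]
 [-1.     0.     0.   ]]
jaw yaw -1.180018324169395
lid ([array([-1.081e+00,  1.000e-04,  1.000e-04]), array([ 2.0606e+00,  1.0000e-04, -1.0000e-04])], array([ 0.0023,  0.4988, -0.3944]))
([array([-2.6518e+00,  0.0000e+00,  1.0000e-04]), array([ 4.898e-01,  1.000e-04, -0.000e+00])], array([ 0.0023,  0.4988, -0.3944]))
([array([-1.6e+00,  1.0e-04,  1.0e-04]), array([ 1.5416e+00,  1.0000e-04, -1.0000e-04])], array([ 0.0423,  0.3319, -0.1139]))
```

Emit:
step_arm --moves '[[[-0.14, 0, 0, -0.005, 0.035, -0.028, 0], [-0.28, 0, 0, -0.008, 0.07, -0.056, 0], [-0.42, 0, 0, -0.008, 0.105, -0.084, 0], [-0.56, 0, 0, -0.008, 0.14, -0.112, 0], [-0.7, 0, 0, -0.008, 0.175, -0.14, 0], [-0.84, 0, 0, -0.008, 0.21, -0.168, 0], [-0.98, 0, 0, -0.008, 0.245, -0.196, 0], [-1.08, 0, 0, -0.008, 0.28, -0.224, 0], [-1.08, 0, 0, -0.008, 0.315, -0.252, 0], [-1.08, 0, 0, -0.008, 0.35, -0.28, 0], [-1.08, 0, 0, -0.008, 0.385, -0.308, 0], [-1.08, 0, 0, -0.008, 0.42, -0.336, 0]]]'

```text
clock: 2.4
tcp_pos: [0.4801, -0.0593, 0.2506]
orientation: [0.707, 0.035, 0.706, -0.035]
wrist_force: [0.1, -1.0, 0.5]
finger_gap: 0.0001
```

Run:
```python
from h import *
p,R,s=pose(); print(p,s['joint_pos'],s['wrist_force'],s['finger_gap']); print(R.as_matrix().round(3))
print(rel([.5325,.023,.225],-0.099))
```

```text
[ 0.48006905 -0.05926196  0.25059059] [-2.88866203e-01  1.33153887e-01 -1.64199956e-01  1.27250127e+00
 -1.77853040e-04  1.38185346e+00] [ 0.13428538 -1.0227506   0.48212815] 0.00012416016637149867
[[ 0.001  0.1    0.995]
 [-0.     0.995 -0.1  ]
 [-1.    -0.     0.001]]
([array([-0.0009,  0.0009,  0.0004]), array([ 3.1407e+00,  6.0000e-04, -1.4000e-03])], array([0.0256, 0.0871, 0.0439]))
```

Emit:
step_arm --moves '[[[0, 0, 0, 0, 0.045, 0.022, 0], [0, 0, 0, 0.01, 0.087, 0.044, 0], [0, 0, 0, 0.035, 0.087, 0.044, 0], [0, 0, 0, 0.05, 0.087, 0.044, 0]]]'

```text
clock: 2.8
tcp_pos: [0.5328, 0.0248, 0.199]
orientation: [0.706, 0.034, 0.706, -0.034]
wrist_force: [-0.6, -0.5, -0.2]
finger_gap: 0.0001
```

Run:
```python
from h import *
p,R,s=pose(); print(p,s['wrist_force'])
look('scene','s2')
```

```text
[0.53276281 0.02483324 0.19902682] [-0.6227551  -0.47612916 -0.24015509]
```

View pics/s2.png

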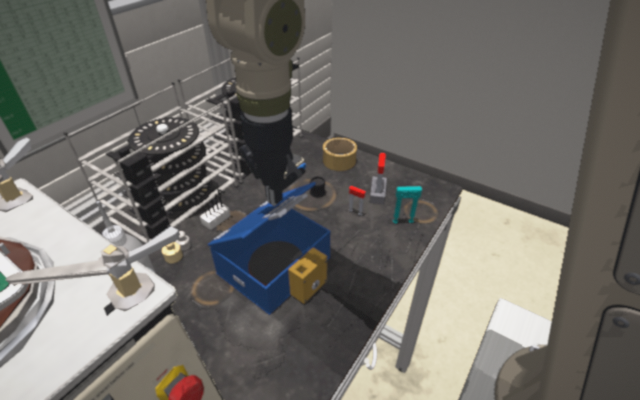

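Emit:
step_arm --moves '[[[0, 0, 0, 0.015, 0, 0, 0], [0, 0, 0, 0.032, 0, -0.004, 0], [0, 0, 0, 0.042, 0, -0.011, 0], [0, 0, 0, 0.053, 0, -0.017, 0], [0, 0, 0, 0.064, 0, -0.022, 0], [0, 0, 0, 0.076, 0, -0.026, 0], [0, 0, 0, 0.083, 0, -0.028, 0], [0, 0, 0, 0.089, 0, -0.029, 0], [0, 0, 0, 0.095, 0, -0.03, 0], [0, 0, 0, 0.098, 0, -0.03, 0], [0, 0, 0, 0.1, 0, -0.03, 0], [0, 0, 0, 0.101, 0, -0.03, 0]]]'

```text
clock: 4.05
tcp_pos: [0.5009, 0.0271, 0.0977]
orientation: [0.705, 0.034, 0.708, -0.035]
wrist_force: [-7.9, -0.1, 22.5]
finger_gap: -0.0001
```

Run:
```python
from h import *
p,R,s=pose(); print(p,s['wrist_force'])
p,d=look('scene','s3');P=cloud('scene',d)
p,d=look('top','t3')
```

```text
[0.50088594 0.02713655 0.09772961] [-7.91634054 -0.09251294 22.49270635]
```

View pics/s3.png

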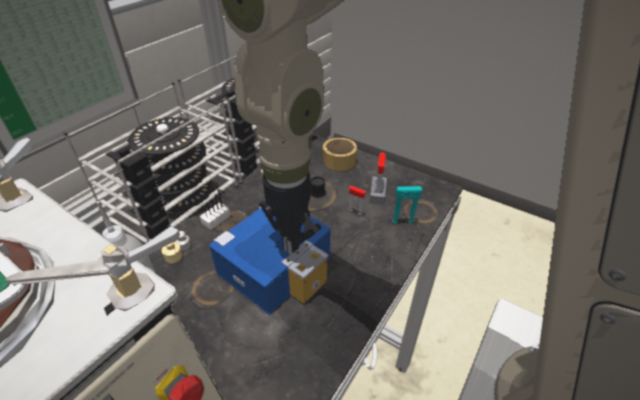

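The lid is shut: the fingertips are at z = 0.087, which is the expected lid top, and the force is pushing back firmly. Next I'll retreat and check.

Emit:
step_arm --moves '[[[0, 0, 0, -0.001, 0, 0, 0], [0, 0, 0, -0.002, 0, 0, 0], [0, 0, 0, -0.02, 0, 0, 0.2], [0, 0, 0, -0.06, 0, 0, 0.5], [0, 0, 0, -0.1, 0, 0, 0.8], [0, 0, 0, -0.13, -0.035, 0, 1], [-0.1, 0, 0, -0.13, -0.08, 0.01, 1], [-0.2, 0, 0, -0.13, -0.13, 0.015, 1], [-0.3, 0, 0, -0.13, -0.18, 0.02, 1], [-0.4, 0, 0, -0.13, -0.22, 0.02, 1], [-0.5, 0, 0, -0.13, -0.24, 0.02, 1]]]'

```text
clock: 5.25
tcp_pos: [0.4976, -0.2171, 0.2274]
orientation: [0.691, -0.142, 0.694, 0.142]
wrist_force: [-0.3, 0.9, -0.8]
finger_gap: 0.0851
```

Run:
```python
from h import *
pp,R,s=pose(); print(pp,s['joint_pos'],s['wrist_force'])
for n,(r0,r1,c0,c1) in(('top',(215,275,190,300)),('scene',(180,310,200,340))):
    p,d=look(n,n+'4');P=cloud(n,d)
    m=np.zeros((400,640),bool);m[r0:r1,c0:c1]=True
    hsv=cv2.cvtColor(p,cv2.COLOR_RGB2HSV).astype(int)
    b=m&(hsv[...,1]>120)&(abs(hsv[...,0]-112)<10)&(P[...,2]>0.07)
    Q=P[b];c=Q.mean(0);nn=np.linalg.svd(Q-c,full_matrices=False)[2][2];print(n,'lid tilt',nn,'z med',np.median(Q[:,2]),len(Q))
    cv2.imwrite('pics/z4%s.png'%n,cv2.resize(p[r0-20:r1+20,c0-20:c1+20,::-1],None,fx=4,fy=4,interpolation=cv2.INTER_CUBIC))
    red=((hsv[...,0]<8)|(hsv[...,0]>172))&(hsv[...,1]>150)&(hsv[...,2]>90)&(P[...,1]<-.24)&(P[...,1]>-.36)&(P[...,2]>.101)
    v,u=np.nonzero(red)
    if len(u):
        print(n,'shackle top',cv2.minAreaRect((P[red][:,:2]*1000).astype(np.float32)))
        print(cv2.minAreaRect(np.array([ray(n,a,b,.106)[:2]*1000 for a,b in zip(u,v)],np.float32)))
    g=m&(hsv[...,1]<60)&(P[...,2]>.077)
    k,l,st,ce=cv2.connectedComponentsWithStats(g.astype(np.uint8));print(st[1:][st[1:,4]>30])
print(rel([.4825,-.3,.16],.42))
```

```text
[ 0.49762474 -0.21708647  0.22741624] [-0.55781104  0.25784061 -0.06562781  1.24976373 -0.00266853  0.60957256] [-0.3042879   0.88830273 -0.78124873]
top lid tilt [-4.80467602e-03 -3.86862075e-04  9.99988383e-01] z med 0.0867410406841772 2097
[[222 237  33  25 615]
 [286 259  14  16 121]]
scene lid tilt [-0.01574774  0.01300205  0.99979146] z med 0.0873984456684338 5305
scene shackle top ((482.80682373046875, -297.6093444824219), (11.968138694763184, 50.48135757446289), 27.33014488220215)
((481.7020263671875, -294.8273010253906), (11.575347900390625, 56.57933044433594), 26.788795471191406)
[[258 199  20  13 125]
 [213 230  21  15 162]
 [283 241  45  38 840]]
([array([-0.0207, -0.0037, -0.0009]), array([ 3.1209e+00, -1.3000e-03,  5.8000e-03])], array([ 0.0674, -0.071 , -0.0461]))
```

View pics/z4top.png

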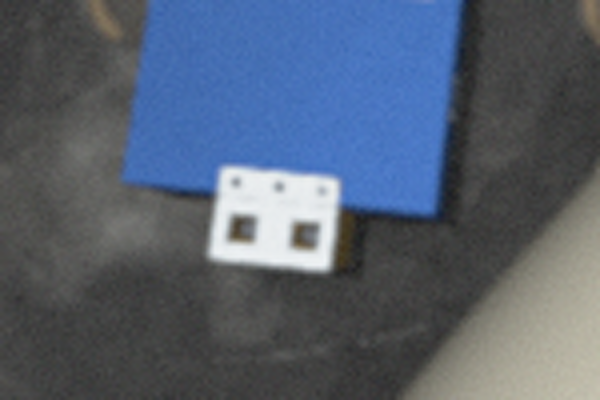

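View pics/scene4.png

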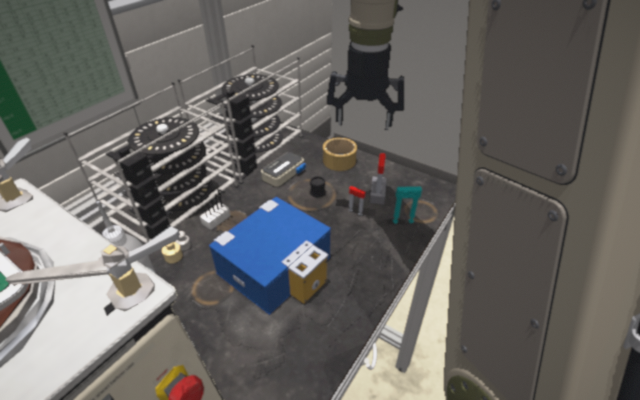

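Emit:
step_arm --moves '[[[-0.03, -0.004, 0, 0.02, -0.035, -0.023, 0.7], [-0.03, -0.004, 0, 0.05, -0.07, -0.046, 0.6], [-0.03, -0.004, 0, 0.09, -0.07, -0.046, 0.6], [-0.03, -0.004, 0, 0.12, -0.07, -0.046, 0.6], [-0.03, -0.004, 0, 0.1344, -0.07, -0.046, 0.6], [-0.03, -0.004, 0, 0.1344, -0.07, -0.046, 0.6]]]'

```text
clock: 5.95
tcp_pos: [0.4805, -0.2967, 0.0901]
orientation: [0.69, -0.148, 0.692, 0.153]
wrist_force: [0.1, 1.5, -0.4]
finger_gap: 0.0512
```

Run:
```python
from h import *
pp,R,s=pose(); print(pp,s['wrist_force'],s['finger_gap']); print(rel([.4825,-.299,.093],.43))
p,d=look('scene','scene5'); cv2.imwrite('pics/z5.png',cv2.resize(p[100:240,300:460,::-1],None,fx=4,fy=4,interpolation=cv2.INTER_CUBIC))
```

```text
[ 0.48049594 -0.29667879  0.09007616] [ 0.05780751  1.46954785 -0.3542183 ] 0.05120019549613239
([array([-0.0012, -0.0019, -0.0065]), array([ 3.1404e+00, -1.0200e-02,  3.0000e-03])], array([-0.0029, -0.0029,  0.0009]))
```

View pics/z5.png

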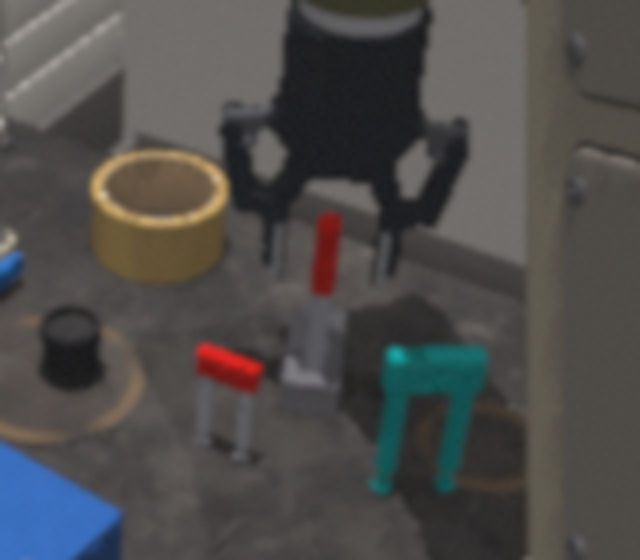

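Emit:
step_arm --moves '[[[0, -0.002, -0.006, -0.003, -0.003, 0.001, 0.6], [0, -0.002, -0.006, -0.003, -0.003, 0.001, 0.3], [0, -0.002, -0.006, -0.003, -0.003, 0.001, 0], [0, -0.002, -0.006, -0.003, -0.003, 0.001, 0], [0, -0.002, -0.006, -0.003, -0.003, 0.001, 0], [0, -0.002, -0.006, -0.003, -0.003, 0.001, 0]]]' --force 35

```text
clock: 6.6
tcp_pos: [0.4843, -0.3002, 0.0961]
orientation: [0.692, -0.152, 0.69, 0.149]
wrist_force: [0.0, 1.0, 5.6]
finger_gap: 0.0135
```

Run:
```python
from h import *
pp,R,s=pose(); print(pp,s['wrist_force'],s['ft_torque'],s['finger_gap']); print(rel([.4825,-.299,.093],.43))
```

```text
[ 0.48429494 -0.30023853  0.0960684 ] [0.00808844 1.00869871 5.63080574] [ 0.17312084  0.11587868 -0.01117609] 0.013506564574713885
([array([-0.0008,  0.0024,  0.004 ]), array([ 3.1408,  0.0063, -0.0038])], array([ 0.0031,  0.0019, -0.0011]))
```

Emit:
step_arm --moves '[[[0, 0, 0, -0.01, 0, 0, 0], [0, 0, 0, -0.025, 0, 0, 0], [0, 0, 0, -0.05, 0, 0, 0], [0, 0, 0, -0.085, 0, 0, 0], [0, 0, 0, -0.12, 0, 0, 0], [0, 0, 0, -0.14, 0, 0, 0]]]'

```text
clock: 7.2
tcp_pos: [0.4843, -0.3004, 0.2396]
orientation: [0.693, -0.153, 0.689, 0.148]
wrist_force: [0.3, -0.6, -1.0]
finger_gap: 0.0135
```

Run:
```python
from h import *
pp,R,s=pose(); print(pp,s['wrist_force'],s['ft_torque'],s['finger_gap']); print(rel([.461,.030,.23],-.099))
p,d=look('scene','scene6')
```

```text
[ 0.48425276 -0.30035521  0.23956422] [ 0.32666154 -0.61530326 -0.9606397 ] [ 0.01095584 -0.0155279  -0.03931027] 0.013471335878597243
([array([0.528 , 0.0056, 0.0059]), array([-2.6135, -0.008 ,  0.0075])], array([0.0078, 0.3101, 0.1162]))
```

View pics/scene6.png

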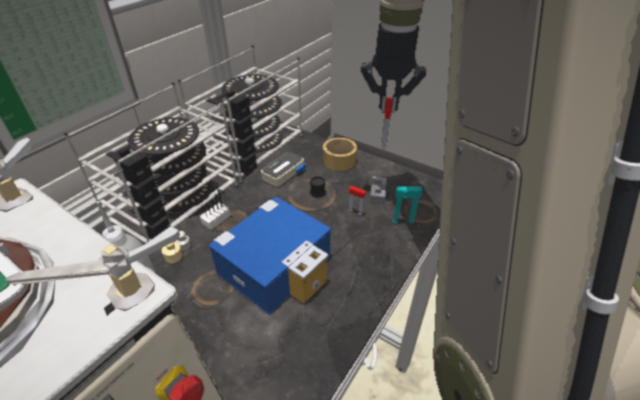

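Emit:
step_arm --moves '[[[0.08, 0.001, 0.001, 0, 0.045, 0.016, 0], [0.18, 0.002, 0.002, 0, 0.09, 0.033, 0], [0.28, 0.003, 0.003, 0, 0.135, 0.05, 0], [0.38, 0.004, 0.004, 0, 0.18, 0.067, 0], [0.48, 0.005, 0.005, 0, 0.225, 0.084, 0], [0.528, 0.006, 0.006, 0, 0.265, 0.1, 0], [0.528, 0.006, 0.006, 0.003, 0.295, 0.11, 0], [0.528, 0.006, 0.006, 0.008, 0.31, 0.116, 0], [0.528, 0.006, 0.006, 0.008, 0.31, 0.116, 0], [0.528, 0.006, 0.006, 0.008, 0.31, 0.116, 0]]]'

```text
clock: 8.25
tcp_pos: [0.4614, 0.0291, 0.2313]
orientation: [0.707, 0.034, 0.705, -0.036]
wrist_force: [-0.5, -0.7, -0.6]
finger_gap: 0.0134
```

Run:
```python
from h import *
pp,R,s=pose(); print(pp,s['wrist_force'],s['finger_gap']); print(rel([.461,.030,.23],-.099))
for n,(r0,r1,c0,c1) in(('top',(170,310,150,350)),('scene',(150,320,210,400))):
    p,d=look(n,n+'7')
    cv2.imwrite('pics/z7%s.png'%n,cv2.resize(p[r0:r1,c0:c1,::-1],None,fx=3.5,fy=3.5,interpolation=cv2.INTER_CUBIC))
```

```text
[0.4614128  0.02906371 0.23127663] [-0.52569538 -0.6607211  -0.57258437] 0.013364419316130133
([array([0.0011, 0.0023, 0.0027]), array([-3.1405, -0.0043,  0.0036])], array([ 0.0013,  0.0009, -0.0005]))
```

View pics/z7top.png

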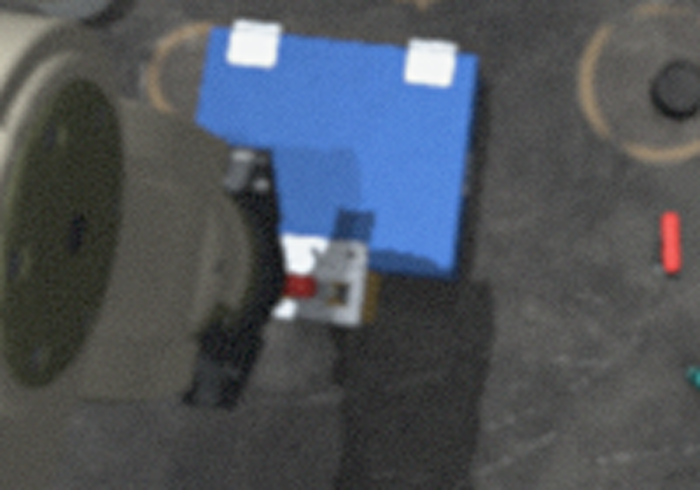

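View pics/z7scene.png

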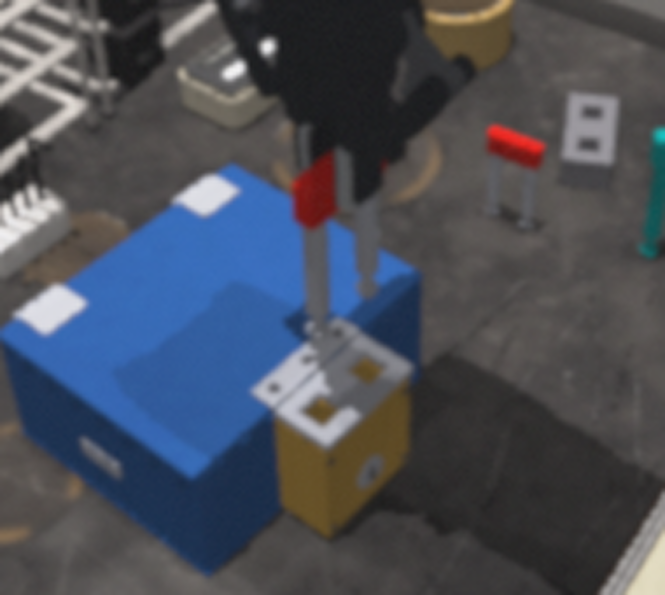

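Run:
```python
from h import *
pp,R,s=pose()
for n in('scene','top'):
    c=env.get_calibration(n);T=np.linalg.inv(c['camera_from_world']);print(n,'cam at',T[:3,3].round(3), 'tool-frame dir', R.inv().apply(T[:3,3]-pp).round(3))
    z=np.load('/tmp/%s.npz'%n);P=cloud(n,z['d']);L=R.inv().apply((P-pp).reshape(-1,3)).reshape(P.shape)
    # tool frame: x down, y, z
    m=(abs(L[...,2])<.02)&(abs(L[...,1])<.04)&(L[...,0]>.005)&(L[...,0]<.12)&(P[...,2]>.1)
    for x0 in np.arange(.0,.1,.008):
        for sg in(-1,1):
            mm=m&(L[...,0]>=x0)&(L[...,0]<x0+.008)&(L[...,1]*sg>0)
            if mm.sum()>3:
                Q=L[mm]; print(n,'x%.3f'%x0,'leg',sg,mm.sum(),'y',(np.percentile(Q[:,1],[5,50,95])*1000).round(1),'z',(np.percentile(Q[:,2],[5,50,95])*1000).round(1))
```

```text
scene cam at [0.178 0.416 0.648] tool-frame dir [-0.419  0.357 -0.32 ]
scene x0.000 leg 1 22 y [11.6 22.4 27.8] z [-11.   -6.5   2.4]
scene x0.008 leg 1 38 y [ 7.  20.6 27.3] z [-12.5  -5.7   3. ]
scene x0.016 leg 1 24 y [18.  22.7 24.9] z [-5.7 -4.   1.1]
scene x0.024 leg -1 20 y [-19.4 -14.8 -11.8] z [-5.8 -4.5 -0.3]
scene x0.024 leg 1 24 y [18.6 23.5 24.8] z [-5.7 -2.9  2.5]
scene x0.032 leg -1 26 y [-17.9 -13.2 -10.4] z [-6.1 -4.3  0.5]
scene x0.032 leg 1 30 y [16.4 22.5 25.4] z [-5.9 -3.6  2.2]
scene x0.040 leg -1 23 y [-18.7 -12.4 -11.2] z [-5.9 -3.7  1.8]
scene x0.040 leg 1 26 y [16.8 22.9 25.1] z [-5.6 -3.8  3.2]
scene x0.048 leg -1 24 y [-19.1 -12.8 -10.8] z [-6.  -4.   2.2]
scene x0.048 leg 1 26 y [16.2 22.5 24.8] z [-5.8 -4.3  3.1]
scene x0.056 leg -1 23 y [-18.5 -12.9 -10.8] z [-5.8 -3.6  1.4]
scene x0.056 leg 1 26 y [17.4 22.3 25.5] z [-6.1 -3.1  0.8]
scene x0.064 leg -1 25 y [-18.4 -12.6 -10.7] z [-6.  -3.9  1.9]
scene x0.064 leg 1 24 y [17.3 22.8 24.9] z [-5.9 -3.7  1.4]
scene x0.072 leg -1 8 y [-16.  -13.9 -11.8] z [-5.2 -3.1  1.3]
scene x0.072 leg 1 7 y [20.3 23.1 24.8] z [-5.1 -1.6  0.8]
scene x0.080 leg -1 21 y [-20.4 -15.3 -12.9] z [-5.7 -1.6  3.4]
scene x0.080 leg 1 27 y [15.  20.9 24.4] z [-4.4 -1.6  3.1]
scene x0.088 leg -1 5 y [-17.2 -13.9 -13.2] z [-2.4 -1.   4.1]
scene x0.088 leg 1 6 y [17.4 20.8 23.5] z [-3.5 -1.8  5.1]
top cam at [ 0.432 -0.127  0.958] tool-frame dir [-0.726 -0.16  -0.012]
top x0.056 leg -1 4 y [-23.8 -23.4 -22.4] z [-5.2 -2.2  0.5]
top x0.064 leg -1 4 y [-23.7 -22.9 -21.6] z [-4.8 -1.9  2.4]
top x0.088 leg -1 5 y [-22.4 -19.5 -17.4] z [-7.3 -4.8  2.4]
```

Emit:
step_arm --moves '[[[0, 0.002, 0.002, 0.02, 0.0005, -0.0003, 0], [0, 0.002, 0.002, 0.038, 0.0005, -0.0003, 0], [0, 0.002, 0.002, 0.046, 0.0005, -0.0003, 0], [0, 0.002, 0.002, 0.046, 0.0005, -0.0003, 0], [0, 0.002, 0.002, 0.046, 0.0005, -0.0003, 0]]]'

```text
clock: 8.85
tcp_pos: [0.4621, 0.0281, 0.186]
orientation: [0.707, 0.035, 0.706, -0.036]
wrist_force: [-0.5, -0.0, -0.5]
finger_gap: 0.0133
```

Run:
```python
from h import *
pp,R,s=pose(); print(pp,s['wrist_force'],s['ft_torque']); print(rel([.461,.0296,.184],-.099))
for n,(r0,r1,c0,c1) in(('top',(220,280,200,280)),('scene',(210,320,270,350))):
    p,d=look(n,n+'8')
    cv2.imwrite('pics/z8%s.png'%n,cv2.resize(p[r0:r1,c0:c1,::-1],None,fx=5,fy=5,interpolation=cv2.INTER_CUBIC))
```

```text
[0.46209734 0.0280809  0.18604303] [-0.52656587 -0.04398509 -0.50538738] [-0.02711013 -0.05393004 -0.02475973]
([array([-0.0018,  0.0014,  0.0007]), array([ 3.1398e+00,  1.1000e-03, -2.2000e-03])], array([ 0.002 ,  0.0014, -0.0012]))
```

View pics/z8scene.png

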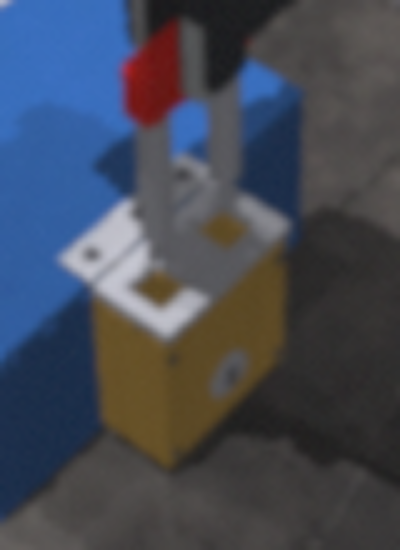

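View pics/z8top.png

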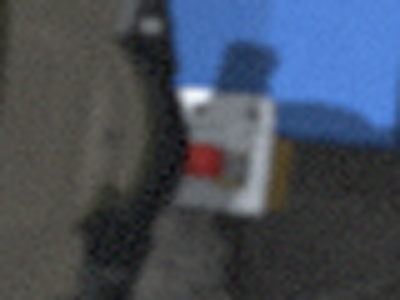

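Run:
```python
from h import *
pp,R,s=pose()
def proj(n,X):
    c=env.get_calibration(n);Y=c['camera_from_world'][:3,:3]@X+c['camera_from_world'][:3,3];q=c['mtx']@Y;return q[:2]/q[2]
r0,c0,f=225,275,12
p=cv2.imread('pics/scene8.png')[r0:r0+48,c0:c0+60]
p=cv2.resize(p,None,fx=f,fy=f,interpolation=cv2.INTER_CUBIC)
def pt(X): q=proj('scene',np.array(X)); return tuple(int(round((a-b+.5)*f)) for a,b in zip(q,(c0,r0)))
yaw=-.099;ex=np.array([np.cos(yaw),np.sin(yaw),0]);ey=np.array([-np.sin(yaw),np.cos(yaw),0])
def sq(c,h,col):
    for i in range(4):
        a=[(-1,-1),(1,-1),(1,1),(-1,1)]
        cv2.line(p,pt(c+ex*a[i][0]*h+ey*a[i][1]*h),pt(c+ex*a[i-1][0]*h+ey*a[i-1][1]*h),col,1)
M=np.array([.4615,.0315,.086])
for sg in(-1,1): sq(M+ey*.018*sg,.008,(0,0,255))
for sg in(-1,1):
    sq(M+ey*.018*sg-[0,0,.006],.007,(0,255,255))
    b=pp+R.apply([.092,sg*.018+.001,0]); sq(b,.004,(0,255,0)); sq(b+[0,0,.005],.006,(0,255,0)); sq(b+[0,0,.06],.006,(255,0,0))
cv2.imwrite('pics/ov8.png',p)
z=np.load('/tmp/scene.npz');P=cloud('scene',z['d']);L=R.inv().apply((P-pp).reshape(-1,3)).reshape(P.shape)
m=(abs(L[...,2])<.02)&(abs(L[...,1])<.04)&(P[...,2]>.1)&(L[...,0]>.02)
for sg in(-1,1):
    mm=m&(L[...,1]*sg>0);Q=L[mm]*1000
    A=Q[(Q[:,2]>-4)&(Q[:,2]<4)];B=Q[(Q[:,1]-18*sg<4)&(Q[:,1]-18*sg>-3)]
    print(sg,'y face',np.median(A[:,1]),A[:,1].std(),'z face',np.median(B[:,2]),B[:,2].std(),len(A),len(B), 'xmax',Q[:,0].max())
```

```text
-1 y face -12.485680623998512 2.1336103294691435 z face -4.988305351739802 1.8437073906967767 80 72 xmax 86.47600493777385
1 y face 23.712335710669567 1.6270165844043198 z face -4.764748382715993 2.208093884032204 103 81 xmax 86.30036444907705
```

View pics/ov8.png

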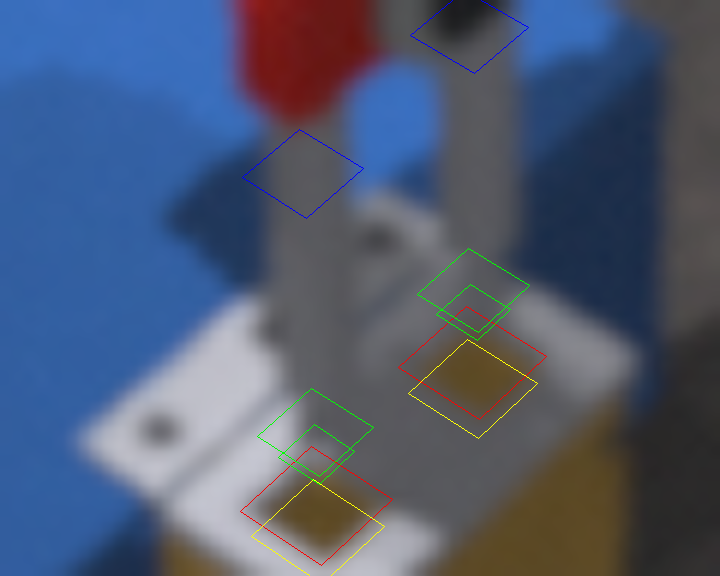

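Run:
```python
from h import *
from scipy.optimize import least_squares
pp,R,s=pose()
z=np.load('/tmp/scene.npz');P=cloud('scene',z['d']);L=R.inv().apply((P-pp).reshape(-1,3)).reshape(P.shape)*1000
m=(abs(L[...,2])<15)&(abs(L[...,1])<35)&(P[...,2]>.1)&(L[...,0]>22)&(L[...,0]<74)
Q=[L[m&(L[...,1]*sg>0)] for sg in(-1,1)]
def res(t,r=6):
    o=[]
    for sg,q in zip((-1,1),Q):
        o.append(np.hypot(q[:,1]-sg*18-t[0]-t[2]*(q[:,0]-50),q[:,2]-t[1]-t[3]*(q[:,0]-50))-r)
    return np.concatenate(o)
f=least_squares(res,[0,0,0,0],loss='soft_l1',f_scale=.7);print('round',f.x,np.std(res(f.x)))
def resb(t):
    o=[]
    for sg,q in zip((-1,1),Q):
        a=abs(q[:,1]-sg*18-t[0]);b=abs(q[:,2]-t[1]); o.append(np.maximum(a,b)-6)
    return np.concatenate(o)
f=least_squares(resb,[.3,.2],loss='soft_l1',f_scale=.7);print('square',f.x,np.std(resb(f.x)))
# tongue in scene: boundary of tongue top by depth
hsv=cv2.cvtColor(z['p'],cv2.COLOR_RGB2HSV).astype(int)
# lock block front face / side planes
yaw=-.099;ex=np.array([np.cos(yaw),np.sin(yaw),0]);ey=np.array([-np.sin(yaw),np.cos(yaw),0])
D=P-np.array([.461,.030,.08]);X=D@ex*1000;Y=D@ey*1000;Z=P[...,2]*1000
y=(hsv[...,1]>100)&(abs(hsv[...,0]-22)<12)&(Z>10)&(Z<68)&(abs(X)<30)&(abs(Y)<45)
a=y&(abs(Y)<28)&(X<-10);b=y&(abs(X)<11)&(Y>25)
print('front face X',np.median(X[a]),X[a].std(),a.sum(),' left face Y',np.median(Y[b]),Y[b].std(),b.sum())
print(np.polyfit(Y[a],X[a],1))
```

```text
round [ 0.39268953  0.49342692 -0.00119888  0.0019718 ] 0.6907100179295532
square [-0.14393493  0.9702675 ] 0.804461867457218
front face X -14.891895190781138 0.5211964130739615 323  left face Y 34.76499522843233 0.5084335529951496 164
[ 1.96020424e-03 -1.49430788e+01]
```

Emit:
step_arm --moves '[[[0, 0.001, 0, 0.002, 0.0014, 0, 0], [0, 0.001, 0, 0.005, 0.0014, 0, 0], [0, 0.001, 0, 0.007, 0.0014, 0, 0], [0, 0.001, 0, 0.009, 0.0014, 0, 0], [0, 0.001, 0, 0.01, 0.0014, 0, 0]]]'

```text
clock: 9.45
tcp_pos: [0.4624, 0.0297, 0.1762]
orientation: [0.707, 0.035, 0.706, -0.036]
wrist_force: [0.6, -0.7, -1.1]
finger_gap: 0.013
```

Emit:
step_arm --moves '[[[0, 0, 0, 0.001, 0, 0, 0], [0, 0, 0, 0.002, 0, 0, 0]]]'

```text
clock: 9.65
tcp_pos: [0.4624, 0.0298, 0.174]
orientation: [0.707, 0.035, 0.706, -0.036]
wrist_force: [0.2, -0.9, -0.9]
finger_gap: 0.0132
```

Emit:
step_arm --moves '[[[0, 0, 0, 0.001, 0, 0, 0], [0, 0, 0, 0.002, 0, 0, 0], [0, 0, 0, 0.003, 0, 0, 0]]]'

```text
clock: 9.95
tcp_pos: [0.4624, 0.0298, 0.1709]
orientation: [0.707, 0.035, 0.706, -0.036]
wrist_force: [0.1, 0.3, -0.7]
finger_gap: 0.0135
```

Run:
```python
from h import *
pp,R,s=pose(); print(pp,s['wrist_force'],s['ft_torque'])
p,d=look('scene','scene9'); cv2.imwrite('pics/z9.png',cv2.resize(p[220:290,265:350,::-1],None,fx=8,fy=8,interpolation=cv2.INTER_CUBIC))
```

```text
[0.46236873 0.02976395 0.17094319] [ 0.11035528  0.26172431 -0.667532  ] [ 0.01327599 -0.04882825 -0.01275823]
```

View pics/z9.png

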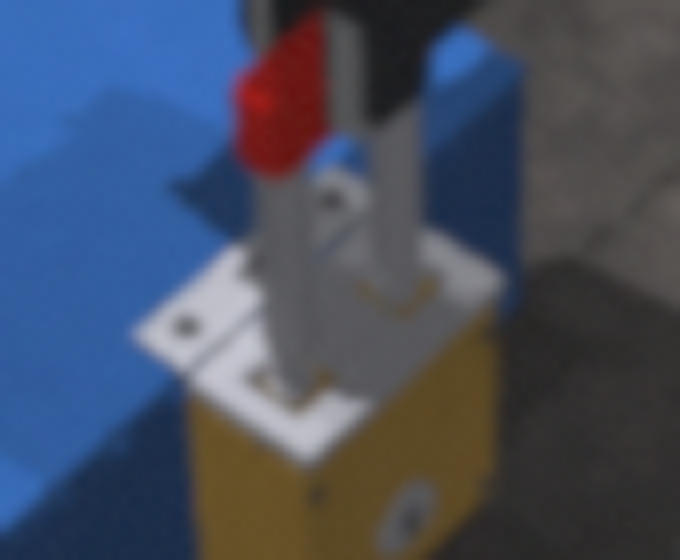

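The legs are inside the tongue holes, with no force yet. I'll keep lowering by feel.

Emit:
step_arm --moves '[[[0, 0, 0, 0.001, 0, 0, 0], [0, 0, 0, 0.002, 0, 0, 0], [0, 0, 0, 0.003, 0, 0, 0]]]'

```text
clock: 10.3
tcp_pos: [0.4623, 0.0298, 0.1677]
orientation: [0.706, 0.035, 0.706, -0.036]
wrist_force: [0.2, 0.4, -1.5]
finger_gap: 0.0135
```

Emit:
step_arm --moves '[[[0, 0, 0, 0.001, 0, 0, 0], [0, 0, 0, 0.002, 0, 0, 0], [0, 0, 0, 0.003, 0, 0, 0]]]'

```text
clock: 10.6
tcp_pos: [0.4623, 0.0298, 0.1646]
orientation: [0.706, 0.035, 0.706, -0.036]
wrist_force: [-0.7, -0.0, -1.4]
finger_gap: 0.0132
```

Emit:
step_arm --moves '[[[0, 0, 0, 0.001, 0, 0, 0], [0, 0, 0, 0.002, 0, 0, 0], [0, 0, 0, 0.003, 0, 0, 0]]]'

```text
clock: 10.9
tcp_pos: [0.4623, 0.0298, 0.1615]
orientation: [0.706, 0.035, 0.706, -0.036]
wrist_force: [0.0, -0.6, -1.9]
finger_gap: 0.0131
```

Emit:
step_arm --moves '[[[0, 0, 0, 0.001, 0, 0, 0], [0, 0, 0, 0.002, 0, 0, 0], [0, 0, 0, 0.003, 0, 0, 0], [0, 0, 0, 0.004, 0, 0, 0]]]'

```text
clock: 11.3
tcp_pos: [0.4623, 0.0297, 0.1574]
orientation: [0.706, 0.035, 0.706, -0.036]
wrist_force: [0.0, -0.3, -0.6]
finger_gap: 0.0128
```

Emit:
step_arm --moves '[[[0, 0, 0, 0.001, 0, 0, 0], [0, 0, 0, 0.002, 0, 0, 0], [0, 0, 0, 0.003, 0, 0, 0], [0, 0, 0, 0.004, 0, 0, 0]]]'

```text
clock: 11.7
tcp_pos: [0.4624, 0.0298, 0.1536]
orientation: [0.707, 0.035, 0.706, -0.036]
wrist_force: [0.3, -0.1, 1.3]
finger_gap: 0.0132
```

Emit:
step_arm --moves '[[[0, 0, 0, 0.001, 0, 0, 0], [0, 0, 0, 0.002, 0, 0, 0], [0, 0, 0, 0.003, 0, 0, 0]]]'

```text
clock: 12.0
tcp_pos: [0.4624, 0.0298, 0.1506]
orientation: [0.707, 0.035, 0.706, -0.036]
wrist_force: [-0.9, 0.1, 0.8]
finger_gap: 0.0133
```

Emit:
step_arm --moves '[[[0, 0, 0, 0.001, 0, 0, 0], [0, 0, 0, 0.002, 0, 0, 0], [0, 0, 0, 0.003, 0, 0, 0]]]'

```text
clock: 12.3
tcp_pos: [0.4625, 0.0297, 0.1475]
orientation: [0.707, 0.035, 0.706, -0.036]
wrist_force: [-0.4, 0.6, 2.0]
finger_gap: 0.0132
```

Emit:
step_arm --moves '[[[0, 0, 0, 0.001, 0, 0, 0], [0, 0, 0, 0.002, 0, 0, 0], [0, 0, 0, 0.003, 0, 0, 0], [0, 0, 0, 0.004, 0, 0, 0]]]'

```text
clock: 12.7
tcp_pos: [0.4625, 0.0298, 0.1435]
orientation: [0.707, 0.035, 0.706, -0.036]
wrist_force: [-0.5, -0.4, 2.0]
finger_gap: 0.0134
```

Emit:
step_arm --moves '[[[0, 0, 0, 0.001, 0, 0, 0], [0, 0, 0, 0.002, 0, 0, 0], [0, 0, 0, 0.003, 0, 0, 0], [0, 0, 0, 0.004, 0, 0, 0]]]'

```text
clock: 13.1
tcp_pos: [0.4624, 0.0297, 0.1394]
orientation: [0.707, 0.035, 0.706, -0.036]
wrist_force: [-0.7, 0.2, 2.2]
finger_gap: 0.0135
```

Emit:
step_arm --moves '[[[0, 0, 0, 0.001, 0, 0, 0], [0, 0, 0, 0.002, 0, 0, 0], [0, 0, 0, 0.003, 0, 0, 0]]]'

```text
clock: 13.4
tcp_pos: [0.4625, 0.0297, 0.1363]
orientation: [0.707, 0.035, 0.706, -0.036]
wrist_force: [-0.5, 0.8, 2.4]
finger_gap: 0.0133
```

Emit:
step_arm --moves '[[[0, 0, 0, 0.001, 0, 0, 0], [0, 0, 0, 0.002, 0, 0, 0]]]'

```text
clock: 13.6
tcp_pos: [0.4625, 0.0298, 0.1343]
orientation: [0.707, 0.035, 0.706, -0.036]
wrist_force: [-1.3, -0.2, 2.4]
finger_gap: 0.0136
```

Spring contact, as expected. From here I'll go in 1 mm steps.

Emit:
step_arm --moves '[[[0, 0, 0, 0.001, 0, 0, 0], [0, 0, 0, 0.002, 0, 0, 0]]]'

```text
clock: 13.8
tcp_pos: [0.4629, 0.0298, 0.1328]
orientation: [0.707, 0.035, 0.705, -0.036]
wrist_force: [-1.1, 0.1, 7.2]
finger_gap: 0.013
```

Emit:
step_arm --moves '[[[0, 0, 0, 0.001, 0, 0, 0]]]'

```text
clock: 13.9
tcp_pos: [0.4631, 0.0298, 0.1322]
orientation: [0.707, 0.035, 0.705, -0.036]
wrist_force: [-2.6, 0.1, 7.5]
finger_gap: 0.0134
```

Emit:
step_arm --moves '[[[0, 0, 0, 0.001, 0, 0, 0]]]'

```text
clock: 14.0
tcp_pos: [0.4633, 0.0298, 0.1318]
orientation: [0.708, 0.035, 0.705, -0.036]
wrist_force: [-2.1, 0.8, 7.5]
finger_gap: 0.0134
```

Emit:
step_arm --moves '[[[0, 0, 0, 0.001, 0, 0, 0]]]'

```text
clock: 14.1
tcp_pos: [0.4633, 0.0298, 0.1314]
orientation: [0.708, 0.035, 0.705, -0.036]
wrist_force: [-3.0, 0.7, 9.0]
finger_gap: 0.0133
```

Emit:
step_arm --moves '[[[0, 0, 0, 0.001, 0, 0, 0]]]'

```text
clock: 14.2
tcp_pos: [0.4633, 0.0298, 0.1311]
orientation: [0.708, 0.035, 0.705, -0.036]
wrist_force: [-2.8, 1.5, 8.9]
finger_gap: 0.0133
```

Emit:
step_arm --moves '[[[0, 0, 0, 0.0015, 0, 0, 0]]]'

```text
clock: 14.3
tcp_pos: [0.4633, 0.0298, 0.1304]
orientation: [0.708, 0.035, 0.705, -0.036]
wrist_force: [-3.5, 1.7, 9.6]
finger_gap: 0.0131
```

Emit:
step_arm --moves '[[[0, 0, 0, 0.0015, 0, 0, 0]]]'

```text
clock: 14.4
tcp_pos: [0.4632, 0.0298, 0.1296]
orientation: [0.708, 0.035, 0.704, -0.036]
wrist_force: [-4.3, 0.6, 9.8]
finger_gap: 0.0132
```

Run:
```python
from h import *
pp,R,s=pose(); print(pp,s['wrist_force'],s['ft_torque']); print(rel([.4623,.0297,pp[2]],-.099))
p,d=look('scene','scene10'); cv2.imwrite('pics/z10.png',cv2.resize(p[220:300,265:350,::-1],None,fx=7,fy=7,interpolation=cv2.INTER_CUBIC))
```

```text
[0.4632154  0.02979465 0.12964959] [-4.29969705  0.55584912  9.75837372] [ 0.09571781  0.93180983 -0.04180283]
([array([-0.0006,  0.0053,  0.0009]), array([ 3.141e+00,  1.300e-03, -8.400e-03])], array([-0.    , -0.0002, -0.0009]))
```

View pics/z10.png

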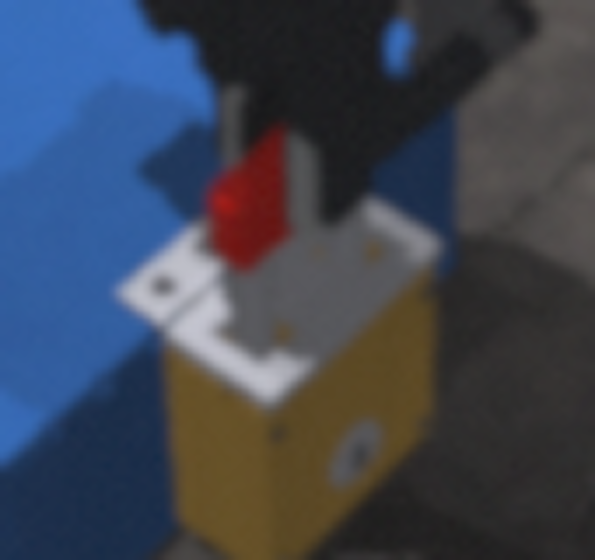

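Emit:
step_arm --moves '[[[0, 0.005, 0, 0.001, 0, -0.0008, 0]]]'

```text
clock: 14.55
tcp_pos: [0.4631, 0.0298, 0.1294]
orientation: [0.707, 0.035, 0.705, -0.036]
wrist_force: [-0.6, 0.1, 9.1]
finger_gap: 0.0131
```

Emit:
step_arm --moves '[[[0, 0.004, 0, 0.0015, 0, -0.0005, 0]]]'

```text
clock: 14.65
tcp_pos: [0.4634, 0.0298, 0.1291]
orientation: [0.706, 0.035, 0.706, -0.035]
wrist_force: [-2.7, -0.4, 11.1]
finger_gap: 0.0131
```

Emit:
step_arm --moves '[[[0, 0.003, 0, 0.0015, 0, -0.0003, 0]]]'

```text
clock: 14.75
tcp_pos: [0.4636, 0.0298, 0.1287]
orientation: [0.706, 0.035, 0.707, -0.035]
wrist_force: [-3.8, 0.3, 11.9]
finger_gap: 0.0133
```

Run:
```python
from h import *
pp,R,s=pose(); print(pp,s['wrist_force'],s['ft_torque']); 
p,d=look('scene','scene11');print(env.get_state()['clock'],env.get_state()['tcp_pos'],env.get_state()['wrist_force'])
def red(f,pz):
    p=cv2.cvtColor(cv2.imread(f),cv2.COLOR_BGR2HSV).astype(int)
    m=((p[...,0]<8)|(p[...,0]>172))&(p[...,1]>130)&(p[...,2]>60); m[:, :270]=0;m[:,345:]=0;m[:200]=0;m[300:]=0
    k,l,st,ce=cv2.connectedComponentsWithStats(m.astype(np.uint8));i=1+np.argmax(st[1:,4]);print(f,st[i],ce[i].round(2))
    c=env.get_calibration('scene');X=pz;Y=c['camera_from_world'][:3,:3]@X+c['camera_from_world'][:3,3];q=c['mtx']@Y;print('  tcp px',(q[:2]/q[2]).round(2),'diff',(ce[i]-q[:2]/q[2]).round(2))
red('pics/scene8.png',np.array([.4621,.0281,.186]))
red('pics/scene9.png',np.array([.4624,.0298,.1709]))
red('pics/scene10.png',np.array([.4632,.0298,.1296]))
red('pics/scene11.png',pp)
```

```text
[0.46355122 0.02976269 0.12874523] [-3.8119901   0.3033035  11.86919761] [0.04807428 0.95316411 0.03388741]
14.8 [0.46351657 0.0297763  0.12866617] [-3.54702417  0.45210241  9.77621125]
pics/scene8.png [295 214  11  21 159] [300.67 224.65]
  tcp px [307.08 219.28] diff [-6.41  5.37]
pics/scene9.png [295 221  11  21 154] [300.24 232.26]
  tcp px [306.54 226.33] diff [-6.3   5.93]
pics/scene10.png [295 238  11  20 149] [300.5 248.7]
  tcp px [306.68 243.04] diff [-6.18  5.67]
pics/scene11.png [295 239  11  20 150] [300.16 249.21]
  tcp px [306.54 243.28] diff [-6.38  5.94]
```

Emit:
step_arm --moves '[[[0, 0, 0, 0.0015, 0, -0.001, 0]]]'

```text
clock: 14.9
tcp_pos: [0.4632, 0.03, 0.128]
orientation: [0.706, 0.035, 0.706, -0.035]
wrist_force: [-0.1, -0.3, 2.8]
finger_gap: 0.013
```

Emit:
step_arm --moves '[[[0, 0, 0, 0.0015, 0, -0.0005, 0]]]'

```text
clock: 15.0
tcp_pos: [0.4631, 0.0299, 0.1268]
orientation: [0.707, 0.035, 0.706, -0.035]
wrist_force: [-0.1, -0.4, 3.1]
finger_gap: 0.0135
```

Emit:
step_arm --moves '[[[0, 0, 0, 0.0015, 0, -0.0005, 0]]]'

```text
clock: 15.1
tcp_pos: [0.4632, 0.0299, 0.1256]
orientation: [0.707, 0.035, 0.705, -0.035]
wrist_force: [-1.5, 0.6, 11.0]
finger_gap: 0.0131
```

Force fell suddenly from 11.9 to 2.8 N, which is the click. It then rose again as the legs met the buffer. I'll ease off and tug lightly to see whether the catch holds.

Emit:
step_arm --moves '[[[0, 0, 0, -0.001, 0, 0, 0]]]'

```text
clock: 15.2
tcp_pos: [0.4632, 0.0299, 0.1266]
orientation: [0.707, 0.035, 0.705, -0.035]
wrist_force: [-0.8, 1.5, 3.3]
finger_gap: 0.0133
```

Emit:
step_arm --moves '[[[0, 0, 0, -0.001, 0, 0, 0]]]'

```text
clock: 15.3
tcp_pos: [0.4631, 0.0299, 0.1275]
orientation: [0.707, 0.035, 0.705, -0.035]
wrist_force: [-0.6, 1.0, 3.0]
finger_gap: 0.0135
```

Emit:
step_arm --moves '[[[0, 0, 0, -0.001, 0, 0, 0]]]'

```text
clock: 15.4
tcp_pos: [0.4628, 0.03, 0.1279]
orientation: [0.707, 0.035, 0.706, -0.035]
wrist_force: [1.3, 0.0, -6.4]
finger_gap: 0.0134
```

Upward resistance (-6.4 N) at about 1 mm of tug, so it is latched. I'll take the load off and release.

Emit:
step_arm --moves '[[[0, 0, 0, 0.0005, 0, 0, 0], [0, 0, 0, 0.0005, 0, 0, 0.15], [0, 0, 0, 0.0005, 0, 0, 0.35], [0, 0, 0, 0.0005, 0, 0, 0.5], [0, 0, 0, 0.0005, 0, 0, 0.5]]]'

```text
clock: 15.9
tcp_pos: [0.4626, 0.03, 0.1272]
orientation: [0.707, 0.035, 0.706, -0.035]
wrist_force: [0.2, 0.6, -0.2]
finger_gap: 0.0425
```

Emit:
step_arm --moves '[[[0, 0, 0, -0.02, 0, 0, 0.5], [0, 0, 0, -0.05, 0, 0, 0.5], [0, 0, 0, -0.09, 0, 0, 0.5], [0, 0, 0, -0.13, 0, 0, 0.5], [0, 0, 0, -0.14, -0.04, 0, 0.5], [0, 0, 0, -0.14, -0.08, 0, 0.5], [0, 0, 0, -0.14, -0.12, 0, 0.5], [0, 0, 0, -0.14, -0.16, 0, 0.5], [0, 0, 0, -0.14, -0.18, 0, 0.5], [0, 0, 0, -0.14, -0.18, 0, 0.5]]]'

```text
clock: 16.9
tcp_pos: [0.4443, -0.1514, 0.2671]
orientation: [0.707, 0.036, 0.706, -0.037]
wrist_force: [-0.2, 0.1, -0.6]
finger_gap: 0.0425
```

Run:
```python
from h import *
pp,R,s=pose(); print(pp,s['wrist_force'],s['finger_gap'],s['clock'])
for n in('scene','top'):
    p,d=look(n,n+'12');P=cloud(n,d);hsv=cv2.cvtColor(p,cv2.COLOR_RGB2HSV).astype(int)
    m=((hsv[...,0]<8)|(hsv[...,0]>172))&(hsv[...,1]>130)&(P[...,1]>-.02)&(P[...,1]<.08)&(abs(P[...,0]-.46)<.04)
    Q=P[m];
    if len(Q):
        zt=np.percentile(Q[:,2],95);T=Q[Q[:,2]>zt-.006];print(n,len(Q),'top z',zt,'tips',zt-.102,cv2.minAreaRect((T[:,:2]*1000).astype(np.float32)))
    b=(hsv[...,1]>120)&(abs(hsv[...,0]-112)<10)&(P[...,2]>.07)&(P[...,1]>-.1)&(P[...,1]<.12)&(P[...,0]<.65);print(n,'lid z',np.median(P[b][:,2]))
```

```text
[ 0.4443071  -0.15141233  0.26705258] [-0.18717532  0.10540656 -0.61583294] 0.04252285404393484 16.9
scene 308 top z 0.1387270536220274 tips 0.0367270536220274 ((461.3039855957031, 32.426300048828125), (50.51298904418945, 11.030014038085938), 83.49930572509766)
scene lid z 0.0873869876860196
top 134 top z 0.1393263692777206 tips 0.03732636927772061 ((461.15966796875, 28.671781539916992), (52.55717849731445, 10.83660888671875), 83.17479705810547)
top lid z 0.08668385459806072
```

View pics/scene12.png

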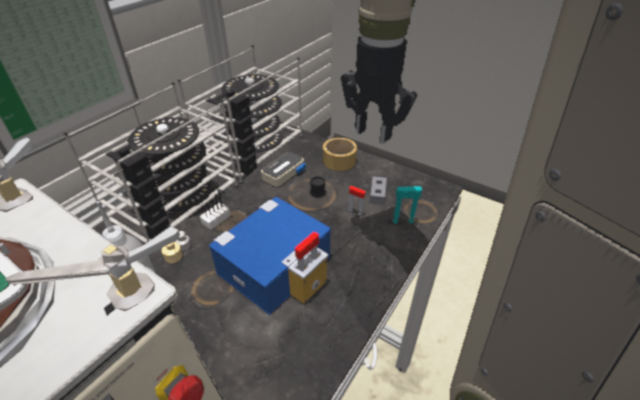

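View pics/top12.png

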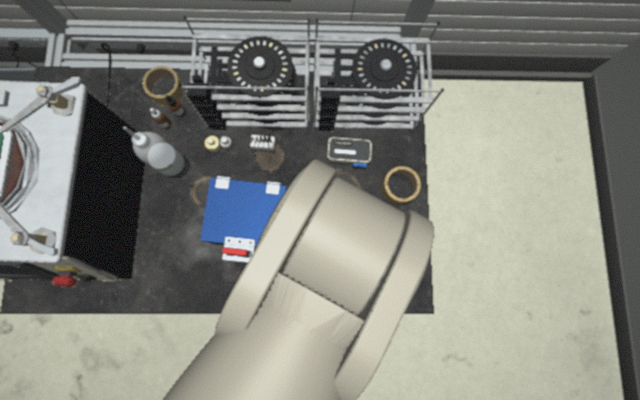

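The red shackle stands in the lock at scene (307,245) and top (236,252). Its tips are about 43 mm below the lock top, the lid is shut, and the gripper is clear. I'll hand in now.

```bash
python3 -c "
from h import *
print(env.hand_in())"
```

```text
the job is handed in; nothing more can be done
None
```

The case is locked: I shut the lid, moved the red-sleeved shackle from its parking block through the tongue into the lock, and pressed it until the catch clicked. I then let go and handed the job in at about 17 s; no verdict is reported.

- **Feel:** the push peaked at about 12 N at the wrist, a little above the stated 6 to 10 N. It then dropped suddenly to 2.8 N at the click. I pressed 2 to 3 mm further, to 11 N on the buffer. A light tug upward met 6 N of resistance, so the catch was holding.
- **Last pictures:** after release, both cameras put the leg tips about 43 mm below the lock's top. The lid top is at 87 mm, which is shut, and the gripper is clear.
- **Bystanders:** the loupe, tape and weight looked unmoved in the pictures, but I did not measure them.
- **Disagreement:** the two cameras differed by 2 to 4 mm on sideways position for both the lock and the shackle. Within each camera, the shackle was within about 1 mm of the lock's middle.

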